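# Put the finished stone carvings away in their trays

## Robot

A 7-joint arm with a two-finger parallel gripper is mounted at the origin on the work surface. World frame = base frame: x ahead of the robot, y to its left, z up, the work surface at z = 0. Lengths are in m, angles in rad, forces in N, time in s.
With the tool pointing down it reaches from about 0.425 to 0.8 m from the base axis. Payload 8.3 kg.
Tool frame: the origin (TCP) lies between the finger pads; the fingertips stand 19 mm ahead of it and the grasp point (between the pads) is the TCP; z points along the fingers, y is the line along which they close (so a half turn about z gives the same grasp; the last joint's range is limited). The gripper opens to 85 mm and grips with 20 to 120 N. Pads are 22 mm wide; open, the fingers measure 114 mm over their backs; the gripper's body (76 mm by 85 mm) begins 54 mm behind the grasp point. The pads swing forward as they close: fully open they stand 13 mm farther back than shut.
Start: joints at [1.222, 0.383, 0.016, 1.37, -0.006, 1.388, -0.046], TCP at [0.176, -0.6, 0.25] pointing down, gripper open.
Joint ranges: [-2.95, 2.95], [-0.25, 2.06], [-1.52, 1.56], [0.18, 2.33], [-1.44, 4.58], [0.02, 2.06], [-3.01, 3.01]. Speed limits (rad/s): [2.39, 2.39, 3.01, 3.01, 3.14, 3.14, 3.14].

## Interface

Orientations are given as a rotation vector (axis times angle).
In Python, from workcell import arm, vision, finish_job gives the robot as it stands.
- The arm moves only by the tool play_rows, never from a script. Its argument "series" is a list of rows, each a list of 5 numbers: the shift along the tool's x, y, z normalised to -1 to 1, where 1 is 0.2 m, then the turn about the tool's z normalised to -1 to 1, where 1 is 45 degrees, then the opening, from 0 (shut) to 1 (fully open). A call has 1 to 20 rows; each row is the pose to reach, as a shift and turn from the pose commanded when the call began, along the tool's axes at that moment; what a row does not reach only later rows make up. A row lasts 1/8 s, in which the tool goes at most 62.5 mm and 10.7 degrees, less where a joint would pass 70% of its speed; a pose out of reach is approached as far as the arm can. A call with a number of a shift or a turn outside -1 to 1 is refused whole. A call with a gripper value outside its range is refused whole. The fingers move at their own pace and stop on an object; "force" is the grip in N (left out, the last holds). Time passes only in rows, so rows that repeat a pose let the fingers close. It gives the time, the measured TCP pose, the force, the opening and the grip force at its end, in the units of the state.
- arm.get_obs(): the state, without advancing time (a new reading comes with each control period).
- vision.snapshot(name): name is "scene" or "top"; returns the picture (384x512x3 uint8, red, green, blue); there is no depth.
- vision.camera_params(name): a dict with "camera_matrix" (3x3 intrinsics, pixels), "distortion" ([k1, k2, p1, p2, k3] as OpenCV has them; the pictures are not rectified), "R" (3x3) and "t" (3): a world point X has camera coordinates R X + t. Camera axes: x right, y down, z forward; pixel columns grow to the right and rows downward; lengths in m; the calibration is good to about 2 mm. A picture is of the moment at which its call begins. camera_params takes no time and is no camera call.
- finish_job(): hands the job in; it is judged then, once.
The state is a dict: "time_s": time; "joint_positions": joint angles; "joint_velocities": joint speeds; "tau": joint torques, N m; "tcp_pos": TCP position; "tcp_rot": TCP orientation; "contact_force": force on the tool from outside, world axes, zero at the start; "moment": the same for the moment, N m; "grip_width": opening from 0.0 (shut) to 1.0 (fully open); "gripper_force": force on a finger pad.
Only numpy, scipy, OpenCV 4.12 (cv2) and the standard library are available. Lean on these libraries where they do the work, as an engineer would, in place of code of your own. Each camera call takes 0.05 s, during which the arm holds its last target. There are 200 camera calls.

## Task

Five finished stone carvings stand mixed up on the carver's bench. Put each one away in the felt-lined tray that carries the wooden cut-out of its kind - houses with houses, elephants with elephants, the owl in the owl tray - standing upright on the felt, one to a bay. Stone chips easily, so set each piece down rather than dropping it, and leave the rubbing stone and the mug of files where they are.

Things in the scene. Friction and masses are not known exactly. Their poses are not given: they have to be found in the camera images.
- house_red_mid (a point): A small carved house of pale stone with a brick-red roof, about 0.26 kg. 50 mm along x (and ridge) by 44 mm along y; upright plain walls to 40 mm, ridge about 62 mm, top of the little chimney 64 mm. Flat faces: the long walls (44 mm apart along y) and the gable ends (50 mm apart along x). This point is its middle, 32 mm above its underside. z up.
- house_blue_mid (a point): A small carved house of pale stone with a slate-blue roof, about 0.26 kg. 50 mm along x (and ridge) by 44 mm along y; upright plain walls to 40 mm, ridge about 62 mm, top of the little chimney 64 mm. Flat faces: the long walls (44 mm apart along y) and the gable ends (50 mm apart along x). This point is its middle, 32 mm above its underside. z up.
- elephant_pale_mid (a point): A small carved elephant of pale cream stone, about 0.21 kg, standing on its four legs. 62 mm long along x (head and trunk to +x), 38 mm wide along y, highest point 58 mm. Its flat flanks, 38 mm apart along y, lie between 24 and 50 mm above its underside and from 23 mm behind to 8 mm ahead of the middle; below them are the legs. This point is its middle, 29 mm above its underside; z up.
- elephant_dark_mid (a point): A small carved elephant of dark grey stone, about 0.21 kg, standing on its four legs. 62 mm long along x (head and trunk to +x), 38 mm wide along y, highest point 58 mm. Its flat flanks, 38 mm apart along y, lie between 24 and 50 mm above its underside and from 23 mm behind to 8 mm ahead of the middle; below them are the legs. This point is its middle, 29 mm above its underside; z up.
- owl_mid (a point): A small round-bodied owl of yellow-brown sandstone, about 0.19 kg, face to +x. Body cylindrical, 46 mm across up to 44 mm above its underside, with a rounded head above, 62 mm high to the ear tips. This point is its middle, on its axis, 31 mm above its underside; z up.
- tray_house: Fixed pale wood tray for houses: felt green, flat dark wood cut-out of a house on its header board. Two bays in line along x, each 80 x 80 mm inside, centres 43 mm from the origin along +x and -x (y = 0), 6 mm divider between. Over the bench: felt 8 mm, rims (8 mm thick) and divider 16 mm. Header, 48 mm long, 12 mm high, at the +x end. Origin: underside, under the divider; z up.
- tray_elephant: Fixed pale wood tray for elephants: felt blue, flat dark wood cut-out of an elephant on its header board. Two bays in line along x, each 80 x 80 mm inside, centres 43 mm from the origin along +x and -x (y = 0), 6 mm divider between. Over the bench: felt 8 mm, rims (8 mm thick) and divider 16 mm. Header, 48 mm long, 12 mm high, at the +x end. Origin: underside, under the divider; z up.
- tray_owl: Fixed pale wood tray for owls: felt wine red, flat dark wood cut-out of an owl on its header board. Two bays in line along x, each 80 x 80 mm inside, centres 43 mm from the origin along +x and -x (y = 0), 6 mm divider between. Over the bench: felt 8 mm, rims (8 mm thick) and divider 16 mm. Header, 48 mm long, 12 mm high, at the +x end. Origin: underside, under the divider; z up.
- rubbing_stone: Bystander: a loose two-coloured rubbing stone lying between the carvings and the trays, 100 mm along x, 28 mm along y, 22 mm high. Origin: middle of its underside.
- mug: Bystander: a loose white enamel mug, 78 mm across and 85 mm high, handle along +y reaching 66 mm from the axis, with small riffler files standing in it up to 190 mm high. Origin: middle of its underside.
Mind the look-alikes: they are no part of the job. What is shaped like the part that bears house_blue_mid but green, pink or turquoise is not meant.

How it is judged:
At the end, for the whole second after the job is handed in: Houses in the house tray, elephants in the elephant tray, owl in the owl tray, one to a bay: each middle within 22 mm of its bay centre along both tray axes and 5 mm of its standing height on the felt, tilted under 0.12 rad, slower than 0.02 m/s ((((x of house_red_mid in the frame of tray_house between 0.021 and 0.065 m and y of house_red_mid in the frame of tray_house between -0.022 and 0.022 m and z of house_red_mid in the frame of tray_house between 0.035 and 0.045 m and angle between house_red_mid's own z axis and vertical below 0.12 rad) and (x of house_blue_mid in the frame of tray_house between -0.065 and -0.021 m and y of house_blue_mid in the frame of tray_house between -0.022 and 0.022 m and z of house_blue_mid in the frame of tray_house between 0.035 and 0.045 m and angle between house_blue_mid's own z axis and vertical below 0.12 rad)) or ((x of house_red_mid in the frame of tray_house between -0.065 and -0.021 m and y of house_red_mid in the frame of tray_house between -0.022 and 0.022 m and z of house_red_mid in the frame of tray_house between 0.035 and 0.045 m and angle between house_red_mid's own z axis and vertical below 0.12 rad) and (x of house_blue_mid in the frame of tray_house between 0.021 and 0.065 m and y of house_blue_mid in the frame of tray_house between -0.022 and 0.022 m and z of house_blue_mid in the frame of tray_house between 0.035 and 0.045 m and angle between house_blue_mid's own z axis and vertical below 0.12 rad))) and (((x of elephant_pale_mid in the frame of tray_elephant between 0.021 and 0.065 m and y of elephant_pale_mid in the frame of tray_elephant between -0.022 and 0.022 m and z of elephant_pale_mid in the frame of tray_elephant between 0.032 and 0.042 m and angle between elephant_pale_mid's own z axis and vertical below 0.12 rad) and (x of elephant_dark_mid in the frame of tray_elephant between -0.065 and -0.021 m and y of elephant_dark_mid in the frame of tray_elephant between -0.022 and 0.022 m and z of elephant_dark_mid in the frame of tray_elephant between 0.032 and 0.042 m and angle between elephant_dark_mid's own z axis and vertical below 0.12 rad)) or ((x of elephant_pale_mid in the frame of tray_elephant between -0.065 and -0.021 m and y of elephant_pale_mid in the frame of tray_elephant between -0.022 and 0.022 m and z of elephant_pale_mid in the frame of tray_elephant between 0.032 and 0.042 m and angle between elephant_pale_mid's own z axis and vertical below 0.12 rad) and (x of elephant_dark_mid in the frame of tray_elephant between 0.021 and 0.065 m and y of elephant_dark_mid in the frame of tray_elephant between -0.022 and 0.022 m and z of elephant_dark_mid in the frame of tray_elephant between 0.032 and 0.042 m and angle between elephant_dark_mid's own z axis and vertical below 0.12 rad))) and ((x of owl_mid in the frame of tray_owl between 0.021 and 0.065 m and y of owl_mid in the frame of tray_owl between -0.022 and 0.022 m and z of owl_mid in the frame of tray_owl between 0.034 and 0.044 m and angle between owl_mid's own z axis and vertical below 0.12 rad) or (x of owl_mid in the frame of tray_owl between -0.065 and -0.021 m and y of owl_mid in the frame of tray_owl between -0.022 and 0.022 m and z of owl_mid in the frame of tray_owl between 0.034 and 0.044 m and angle between owl_mid's own z axis and vertical below 0.12 rad)) and linear speed of each of house_red, house_blue, elephant_pale, elephant_dark, owl below 0.02 m/s); the robot touches nothing.
It fails at once if a carving is dropped or knocked: it moves faster than 0.6 m/s while the fingers are not on it ((linear speed of house_red above 0.6 m/s and contact force between the fingers and house_red below 0.05 N) or (linear speed of house_blue above 0.6 m/s and contact force between the fingers and house_blue below 0.05 N) or (linear speed of elephant_pale above 0.6 m/s and contact force between the fingers and elephant_pale below 0.05 N) or (linear speed of elephant_dark above 0.6 m/s and contact force between the fingers and elephant_dark below 0.05 N) or (linear speed of owl above 0.6 m/s and contact force between the fingers and owl below 0.05 N)).
It fails at once if the rubbing stone is shifted more than 20 mm (distance of rubbing_stone from where it was at the start of the episode above 0.02 m).
It fails at once if the mug is shifted more than 20 mm (distance of mug from where it was at the start of the episode above 0.02 m).
It also fails if it takes over 136 s, if anything falls off the work surface, if the arm or the gripper's body presses on something with over 40 N, if the wrist force passes 120 N, or if a joint passes its speed limit or range.

## Working session

There is one attempt and no reset: what is moved stays moved. The work goes in short steps, Python scripts to look and compute and a tool call to move; the robot and the scene stay as the last step left them, time stands still between calls to the robot, and variables do not carry over. Pictures are saved under pics/ and viewed, at most 14 in all, crops included, and the job is handed in when it is done.

Besides the shell and the picture viewer there is one more tool, called after "Emit:" as a command line: name --pt "numbers of a row" for each row, then --argument value for the rest. play_rows: Moves the arm, as the interface text tells. Scaled input: -1 to 1 covers 0.2 m each way for a shift and 45 degrees each way for a turn. Its arguments: {"type":"object","properties":{"series":{"type":"array"},"force":{"type":"number"}},"required":["series"]}

```bash
mkdir -p pics
python3 - <<'E'
from workcell import arm, vision
import cv2,numpy as np
for n in("scene","top"):
    im=vision.snapshot(n); cv2.imwrite(f"pics/{n}0.png",cv2.resize(im[:,:,::-1],(800,600),interpolation=cv2.INTER_CUBIC)); cv2.imwrite(f"{n}_raw0.png",im[:,:,::-1])
    p=vision.camera_params(n);print(n,{k:np.round(v,4).tolist() for k,v in p.items()}, (-np.array(p["R"]).T@np.array(p["t"])).round(3))
print(arm.get_obs())
E
```

```text
scene {'camera_matrix': [[363.7469, 0.0, 258.5712], [0.0, 363.7469, 188.9176], [0.0, 0.0, 1.0]], 'distortion': [-0.04, 0.0, 0.0, 0.0, 0.0], 'R': [[-0.4251, 0.9048, 0.0238], [0.4602, 0.2387, -0.8551], [-0.7794, -0.3526, -0.5179]], 't': [0.2482, -0.218, 1.5733]} [1.432 0.382 0.622]
top {'camera_matrix': [[413.5656, 0.0, 256.7758], [0.0, 413.5656, 189.3236], [0.0, 0.0, 1.0]], 'distortion': [0.0032, 0.0, 0.0, 0.0, 0.0], 'R': [[-0.0137, -0.9999, 0.0013], [-0.9908, 0.0134, -0.135], [0.1349, -0.0032, -0.9909]], 't': [0.0074, 0.6051, 1.1656]} [0.442 0.003 1.237]
{'time_s': 0.1, 'joint_positions': array([ 1.22208932,  0.38414428,  0.01640676,  1.37103655, -0.00631057,
        1.38817731, -0.04651343]), 'joint_velocities': array([-0.00153105, -0.00081225,  0.00137708, -0.00114954,  0.00120426,
        0.00128542, -0.00014021]), 'tau': array([ 3.11643525e-03, -6.29127216e+01,  8.47574305e-01, -3.72754598e+01,
        1.68713706e-02,  1.04665611e-02,  3.44324053e-05]), 'tcp_pos': array([ 0.17611565, -0.59924894,  0.24939084]), 'tcp_rot': array([-3.10788748e+00, -4.47205832e-01,  4.21931147e-04]), 'contact_force': array([-1.01709302,  0.61433679, -0.4951897 ]), 'moment': array([-0.02685938,  0.00657182,  0.01752763]), 'gripper_force': 0.0, 'grip_width': 1.0028406336455014}
```

View pics/top0.png

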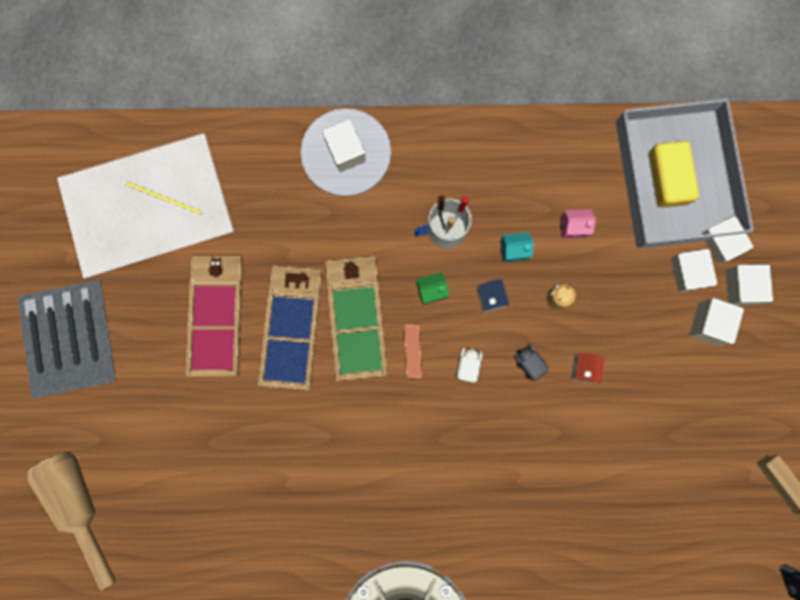

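View pics/scene0.png

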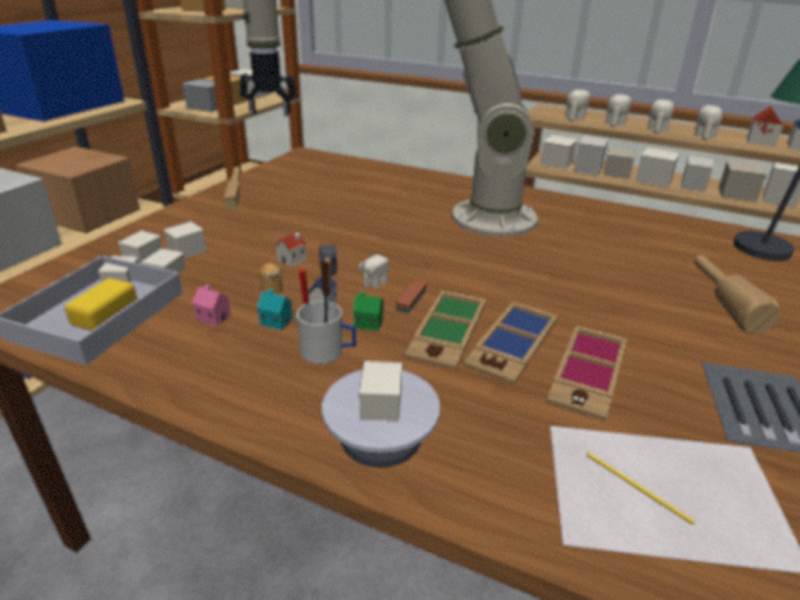

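The top view (800x600 px) shows these:
- **Targets:** blue house (492,295), owl (563,295), pale elephant (469,365), dark elephant (531,362) and red house (589,368).
- **Look-alikes to leave:** green (433,288), turquoise (517,247) and pink (578,222) houses.
- **Trays:** wine (214,327), blue (290,338) and green (357,330), with headers at the top of the picture (far +x).

The house at (492,295) fits house_blue, because its roof is slate blue rather than green, pink or turquoise. I'll confirm that in an enlarged crop.

Run:
```python
import cv2
t=cv2.imread("top_raw0.png")
c=cv2.resize(t[135:255,265:395],None,fx=5,fy=5,interpolation=cv2.INTER_CUBIC)
for i in range(0,120,20): cv2.putText(c,str(135+i),(0,i*5+8),0,.35,(255,255,255)); cv2.line(c,(0,i*5),(6,i*5),(255,255,255))
for i in range(0,130,20): cv2.putText(c,str(265+i),(i*5,598),0,.35,(255,255,255))
cv2.imwrite("pics/topcrop.png",c)
```

```text
(no output)
```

View pics/topcrop.png

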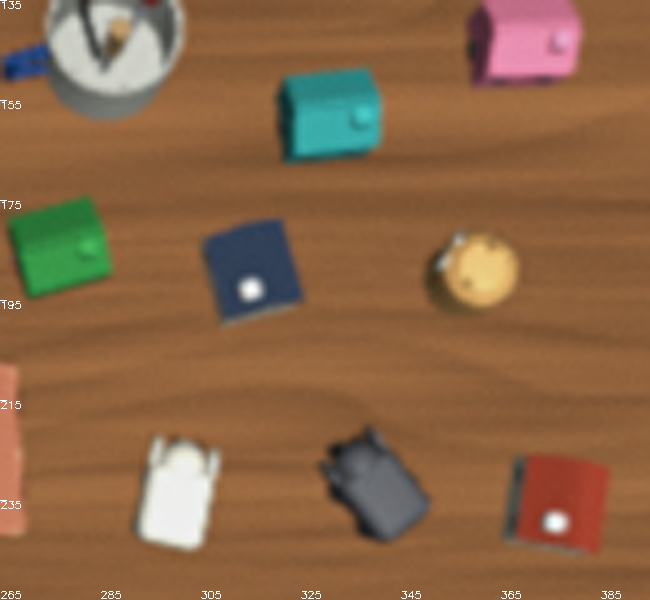

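The crop confirms it: the slate-blue house is at raw px (315,189) and red at (377,236). The owl is at (361,189), the pale elephant at (300,235) with its head up the picture, and the dark elephant at (340,232) with its head up and to the left. Next I'll measure all of them.

```bash
cat > h.py <<'E'
import cv2,numpy as np
from workcell import arm,vision
from scipy.spatial.transform import Rotation as Ro
P={n:{k:np.array(v,float) for k,v in vision.camera_params(n).items()} for n in("top","scene")}
def ray(uv,z,n="top"):
    p=P[n]; q=cv2.undistortPoints(np.array(uv,float).reshape(-1,1,2),p["camera_matrix"],p["distortion"]).reshape(-1,2)
    d=np.c_[q,np.ones(len(q))]@p["R"]; c=-p["R"].T@p["t"]
    return (c+d*((z-c[2])/d[:,2])[:,None])[:,:2]
def blob(im,seed,z,tol=40,win=22,hull=True):
    lab=cv2.cvtColor(im,cv2.COLOR_BGR2LAB).astype(float)
    out=[]
    m=np.zeros(im.shape[:2],np.uint8)
    for s in seed:
        r=lab[s[1]-1:s[1]+2,s[0]-1:s[0]+2].reshape(-1,3).mean(0)
        d=np.linalg.norm((lab-r)*[.5,1,1],axis=2)<tol
        w=np.zeros_like(m); w[s[1]-win:s[1]+win,s[0]-win:s[0]+win]=1
        _,L=cv2.connectedComponents((d&(w>0)).astype(np.uint8))
        m|=(L==L[s[1],s[0]]).astype(np.uint8)
    ys,xs=np.nonzero(m)
    W=ray(np.c_[xs,ys],z)*1000
    (c,sz,a)=cv2.minAreaRect(W.astype(np.float32))
    return W.mean(0),np.array(c),np.array(sz),a
def to_tool(o,goal,yaw=None):
    """tool-axis shift (in units of 0.2m) to goal (m)"""
    R=Ro.from_rotvec(o["tcp_rot"]).as_matrix()
    return R.T@(np.array(goal)-o["tcp_pos"])/0.2
E
python3 - <<'E'
from h import *
t=cv2.imread("top_raw0.png")
np.set_printoptions(precision=1,suppress=True)
for n,s,z,tol,w in [("red",[(377,230)],.042,30,14),("blue",[(315,184)],.042,22,14),("owl",[(362,189)],.046,28,14),
 ("pale",[(300,236)],.045,30,16),("dark",[(340,234)],.045,22,16),
 ("Thouse",[(227,196),(230,226)],.008,18,22),("Tele",[(186,203),(183,232)],.008,18,22),("Towl",[(137,195),(136,225)],.008,22,22),
 ("stone",[(264,225)],.022,30,25)]:
    print(n,*blob(t,s,z,tol,w))
for n,px in [("hdr house",(224,172)),("hdr ele",(189,179)),("hdr owl",(138,171)),("mug",(288,142))]: print(n,ray([px],.02)*1000)
# eyeballed elephant axes
for n,a,b in [("pale",(168,542),(183,455)),("dark",(407,520),(357,455))]:
    w=ray(np.array([a,b])/5+[265,135],.045)*1000; print(n,w,np.degrees(np.arctan2(*(w[1]-w[0])[::-1])))
R=Ro.from_rotvec(arm.get_obs()["tcp_rot"]).as_matrix(); print(R)
E
```

```text
red [ 485.6 -345.8] [ 483.9 -343.9] [80.7 77.4] 89.22915649414062
blue [ 607.2 -170.7] [ 606.5 -170.3] [51.3 48.4] 13.858680725097656
owl [ 601.4 -303.3] [ 601.4 -302.4] [37.9 35.2] 89.22653198242188
pale [ 473.7 -123.1] [ 474.9 -123.1] [35.8 56.2] 78.7996826171875
dark [ 476.2 -242.2] [ 477.4 -240.7] [54.2 35.5] 35.29445266723633
Thouse [545.5  84.8] [546.3  84.8] [159.6  78.8] 5.19752311706543
Tele [529.6 215.2] [530.5 214.9] [ 76.7 156.3] 84.31476593017578
Towl [554.3 358.9] [554.6 358.8] [ 77.5 158.2] 89.23462677001953
stone [503.1 -23.5] [504.1 -19.4] [144.6 143.3] 89.21926879882812
hdr house [[661.6  96.2]]
hdr ele [[641.8 200.5]]
hdr owl [[668.  352.9]]
mug [[750.8 -97. ]]
pale [[ 447.1 -118.2]
 [ 496.6 -128.2]] -11.40958626457347
dark [[ 457.7 -255.3]
 [ 495.2 -228.1]] 35.91919499204961
[[ 1.   0.3 -0. ]
 [ 0.3 -1.   0. ]
 [-0.  -0.  -1. ]]
```

```bash
cat >> h.py <<'E'
def plan(*goals):
    """print shift/turn (normalised) from the present pose for goals (x,y,z mm,yaw deg)"""
    o=arm.get_obs(); R=Ro.from_rotvec(o["tcp_rot"]).as_matrix(); y0=np.degrees(np.arctan2(R[1,0],R[0,0]))
    print("t",round(o["time_s"],2),"tcp",(o["tcp_pos"]*1000).round(1),"yaw",round(y0,1),"grip",round(o["grip_width"],3),round(o["gripper_force"],1),"F",o["contact_force"].round(1))
    for g in goals: print(g,"->",to_tool(o,np.array(g[:3])/1000).round(3),round((y0-g[3])/45,3))
E
python3 - <<'E'
from h import *
t=cv2.imread("top_raw0.png")
print(blob(t,[(377,230)],.042,18,14),ray([(377.3,236.2)],.042))
c=np.array([477.4,-240.7]);a=np.radians(35.5);g=c-8*np.array([np.cos(a),np.sin(a)]);print(g)
plan((*g,150,35.5))
E
```

```text
(array([ 470.16604888, -346.32262867]), array([ 469.35449219, -345.8187561 ]), array([48.77781677, 49.45472717]), 86.7916488647461) [[ 0.4645655  -0.34498571]]
[ 470.88707585 -245.34562365]
t 0.1 tcp [ 176.1 -599.2  249.4] yaw 16.4 grip 1.003 0.0 F [-1.   0.6 -0.5]
(np.float64(470.88707585314944), np.float64(-245.3456236456875), 150, 35.5) -> [ 1.913 -1.281  0.499] -0.425
```

Emit:
play_rows --pt "1 -0.67 0.2 -0.42 1" --pt "1 -0.67 0.2 -0.42 1" --pt "1 -0.67 0.2 -0.42 1" --pt "1 -0.67 0.2 -0.42 1" --pt "1 -0.67 0.2 -0.42 1" --force 40

```text
time_s: 0.72
tcp_pos: [0.334, -0.4098, 0.2094]
tcp_rot: [-2.987, -0.965, -0.002]
contact_force: [-1.0, -0.5, 0.6]
grip_width: 0.999
gripper_force: 0.0
```

```bash
python3 -c "
from h import *
plan((471,-245,120,35.5))"
```

```text
t 0.72 tcp [ 334.  -409.8  209.4] yaw 35.8 grip 0.999 0.0 F [-1.  -0.5  0.6]
(471, -245, 120, 35.5) -> [ 1.037 -0.267  0.45 ] 0.007
```

Emit:
play_rows --pt "1 -0.26 0.45 0 1" --pt "1 -0.26 0.45 0 1" --pt "1 -0.26 0.45 0 1" --pt "1 -0.26 0.45 0 1" --pt "1 -0.26 0.45 0 1" --pt "1 -0.26 0.45 0 1" --pt "1 -0.26 0.45 0 1"

```text
time_s: 1.6
tcp_pos: [0.4629, -0.2585, 0.1207]
tcp_rot: [2.994, 0.948, -0.0]
contact_force: [0.3, 0.3, -0.1]
grip_width: 0.999
gripper_force: 0.0
```

Run:
```python
from h import *
plan((471,-245,37,35.5))
im=vision.snapshot("scene")[:,:,::-1]; cv2.imwrite("pics/s1.png",cv2.resize(im[110:210,130:290],None,fx=5,fy=5,interpolation=cv2.INTER_CUBIC))
```

```text
t 1.6 tcp [ 462.9 -258.5  120.7] yaw 35.1 grip 0.999 0.0 F [ 0.3  0.3 -0.1]
(471, -245, 37, 35.5) -> [ 0.072 -0.032  0.419] -0.008
```

View pics/s1.png

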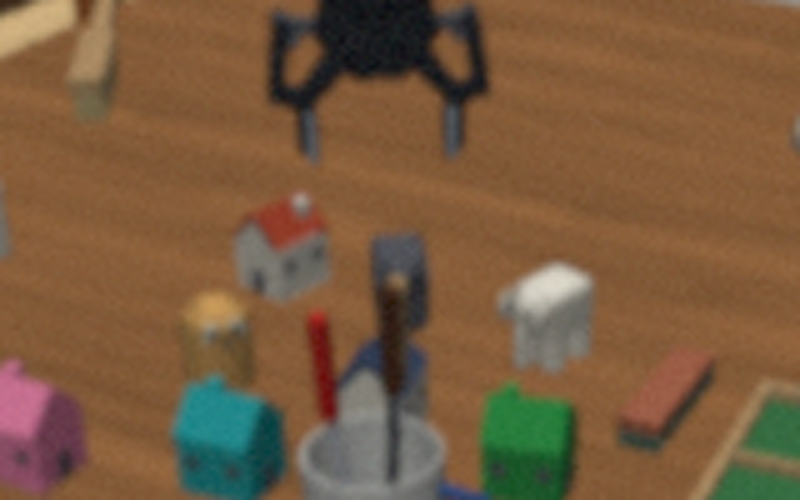

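The crop shows red (and blue) with its gable facing the camera, so its ridge is along x and y-closing fingers take the 44 mm walls. The dark elephant is at about (398,275), below and in front of the fingers. Going down to grip it.

Emit:
play_rows --pt "0.07 -0.03 0.1 0 1" --pt "0.07 -0.03 0.2 0 1" --pt "0.07 -0.03 0.3 0 1" --pt "0.07 -0.03 0.41 0 1" --pt "0.07 -0.03 0.41 0 1" --pt "0.07 -0.03 0.41 0 0" --pt "0.07 -0.03 0.41 0 0" --pt "0.07 -0.03 0.41 0 0" --pt "0.07 -0.03 0.41 0 0" --pt "0.07 -0.03 0.41 0 0" --pt "0.07 -0.03 0.41 0 0" --pt "0.07 -0.03 0.41 0 0" --force 40

```text
time_s: 3.15
tcp_pos: [0.4722, -0.2441, 0.0394]
tcp_rot: [2.993, 0.952, 0.002]
contact_force: [-1.6, 1.1, 6.1]
grip_width: 0.44
gripper_force: 40.6
```

Emit:
play_rows --pt "0 0 -0.1 0 0" --pt "0 0 -0.25 0 0" --pt "0 0 -0.45 0 0" --pt "0 0 -0.65 0 0" --pt "0 0 -0.65 0 0"

```text
time_s: 3.78
tcp_pos: [0.4733, -0.2444, 0.1717]
tcp_rot: [2.99, 0.951, 0.007]
contact_force: [-0.0, 0.5, -2.0]
grip_width: 0.441
gripper_force: 40.6
```

```bash
python3 -c "
from h import *
plan((480,220,170,-6),(480,-20,170,14))"
```

```text
t 3.77 tcp [ 473.3 -244.4  171.7] yaw 35.3 grip 0.441 40.6 F [-0.   0.5 -2. ]
(480, 220, 170, -6) -> [ 1.368 -1.876  0.002] 0.917
(480, -20, 170, 14) -> [ 0.675 -0.897  0.005] 0.473
```

Emit:
play_rows --pt "0.17 -0.22 0 0.12 0" --pt "0.34 -0.45 0 0.24 0" --pt "0.5 -0.68 0 0.36 0" --pt "0.68 -0.9 0 0.47 0" --pt "0.68 -0.9 0 0.47 0" --pt "0.68 -0.9 0 0.47 0"

```text
time_s: 4.53
tcp_pos: [0.4779, -0.0186, 0.1673]
tcp_rot: [3.118, 0.388, -0.003]
contact_force: [0.4, -0.5, -3.3]
grip_width: 0.442
gripper_force: 40.8
```

```bash
python3 -c "
from h import *
plan((480,220,170,-6))"
```

```text
t 4.53 tcp [477.9 -18.6 167.3] yaw 14.2 grip 0.442 40.8 F [ 0.4 -0.5 -3.3]
(480, 220, 170, -6) -> [ 0.302 -1.154 -0.014] 0.449
```

Emit:
play_rows --pt "0.07 -0.28 0 0.12 0" --pt "0.14 -0.56 0 0.24 0" --pt "0.21 -0.84 0 0.36 0" --pt "0.27 -1 0 0.45 0" --pt "0.27 -1 0 0.45 0" --pt "0.27 -1 0 0.45 0"

```text
time_s: 5.28
tcp_pos: [0.4825, 0.1867, 0.1676]
tcp_rot: [3.136, -0.17, -0.002]
contact_force: [-0.1, -1.1, -2.5]
grip_width: 0.439
gripper_force: 41.0
```

```bash
python3 -c "
from h import *
plan((480,220,50,-6))"
```

```text
t 5.28 tcp [482.5 186.7 167.6] yaw -6.2 grip 0.439 41.0 F [-0.1 -1.1 -2.5]
(480, 220, 50, -6) -> [-0.03  -0.165  0.588] -0.005
```

Emit:
play_rows --pt "-0.03 -0.16 0 0 0" --pt "-0.03 -0.16 0.15 0 0" --pt "-0.03 -0.16 0.3 0 0" --pt "-0.03 -0.16 0.45 0 0" --pt "-0.03 -0.16 0.57 0 0" --pt "-0.03 -0.16 0.57 0 0" --pt "-0.03 -0.16 0.57 0 0"

```text
time_s: 6.15
tcp_pos: [0.4805, 0.2204, 0.0552]
tcp_rot: [-3.137, 0.17, -0.002]
contact_force: [-0.5, -0.3, -1.9]
grip_width: 0.438
gripper_force: 41.0
```

Run:
```python
from h import *
plan((480,220,47.4,-6))
im=vision.snapshot("scene")[:,:,::-1]; cv2.imwrite("pics/s2.png",cv2.resize(im[140:260,250:410],None,fx=5,fy=5,interpolation=cv2.INTER_CUBIC))
```

```text
t 6.15 tcp [480.5 220.4  55.2] yaw -6.2 grip 0.438 41.0 F [-0.5 -0.3 -1.9]
(480, 220, 47.4, -6) -> [-0.002  0.002  0.039] -0.005
```

View pics/s2.png

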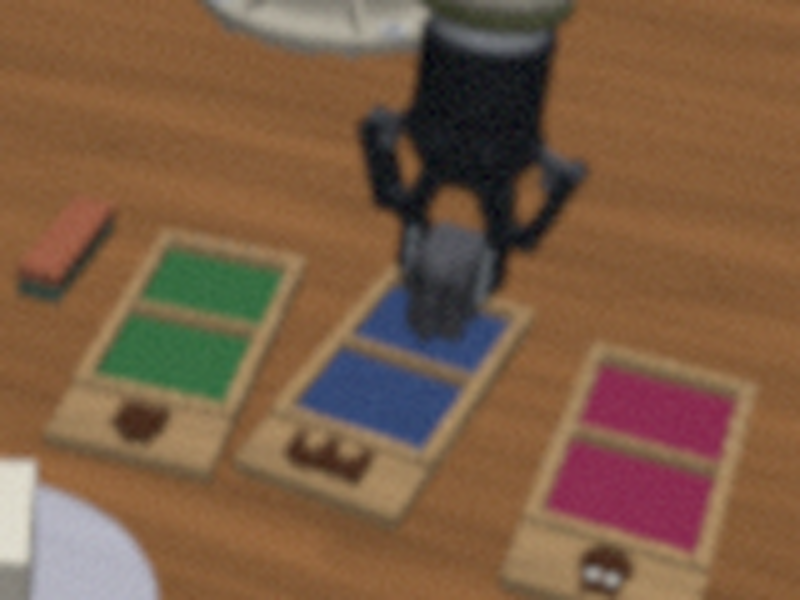

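The crop shows the dark elephant upright over the near bay at about (445,290), on its centre line. Lowering it and releasing.

Emit:
play_rows --pt "0 0 0.02 0 0" --pt "0 0 0.035 0 0" --pt "0 0 0.038 0 0" --pt "0 0 0.038 0 0" --pt "0 0 0.038 0 0.5" --pt "0 0 0.038 0 0.6" --pt "0 0 0.038 0 0.8" --pt "0 0 0.038 0 1" --pt "0 0 0.038 0 1" --pt "0 0 -0.1 0 1" --pt "0 0 -0.4 0 1" --pt "0 0 -0.55 0 1" --pt "0 0 -0.55 0 1"

```text
time_s: 7.82
tcp_pos: [0.4811, 0.2222, 0.1672]
tcp_rot: [-3.135, 0.168, -0.008]
contact_force: [-0.2, -0.4, 0.4]
grip_width: 0.999
gripper_force: 0.0
```

Run:
```python
from h import *
a=np.radians(-11.5);g=np.array([474.9,-123.1])-8*np.array([np.cos(a),np.sin(a)])
plan((*g,120,-11.5))
im=vision.snapshot("top")[:,:,::-1].copy(); cv2.imwrite("top1.png",im)
print(blob(im,[(183,226)],.06,25,14))
```

```text
t 7.83 tcp [481.1 222.2 167.2] yaw -6.1 grip 0.999 0.0 F [-0.2 -0.4  0.4]
(np.float64(467.06060236303335), np.float64(-121.50505652466242), 120, -11.5) -> [0.113 1.717 0.232] 0.119
(array([489.23869056, 214.61402273]), array([494.93527222, 211.42071533]), array([77.89485168, 62.12994385]), 89.21110534667969)
```

Emit:
play_rows --pt "0.06 0.9 0 0.12 1" --pt "0.06 0.9 0 0.12 1" --pt "0.06 0.9 0 0.12 1" --pt "0.06 0.9 0 0.12 1" --pt "0.06 0.9 0 0.12 1"

```text
time_s: 8.5
tcp_pos: [0.4718, 0.0414, 0.1634]
tcp_rot: [-3.125, 0.316, 0.003]
contact_force: [-1.1, 0.2, 0.2]
grip_width: 1.004
gripper_force: 0.0
```

```bash
python3 -c "
from h import *
plan((467,-121.5,110,-11.5))"
```

```text
t 8.5 tcp [471.8  41.4 163.4] yaw -11.5 grip 1.004 0.0 F [-1.1  0.2  0.2]
(467, -121.5, 110, -11.5) -> [0.14  0.803 0.267] -0.001
```

Emit:
play_rows --pt "0.14 0.81 0 0 1" --pt "0.14 0.81 0 0 1" --pt "0.14 0.81 0.1 0 1" --pt "0.14 0.81 0.2 0 1" --pt "0.14 0.81 0.25 0 1" --pt "0.14 0.81 0.25 0 1"

```text
time_s: 9.25
tcp_pos: [0.4673, -0.1214, 0.1136]
tcp_rot: [-3.125, 0.311, 0.003]
contact_force: [0.4, 0.3, 0.5]
grip_width: 0.999
gripper_force: 0.0
```

Run:
```python
from h import *
plan((467,-121.5,38.5,-11.5))
im=vision.snapshot("scene")[:,:,::-1]; cv2.imwrite("pics/s3.png",cv2.resize(im[110:230,180:340],None,fx=5,fy=5,interpolation=cv2.INTER_CUBIC))
im=vision.snapshot("top")[:,:,::-1].copy(); cv2.imwrite("top1.png",im)
print(blob(im,[(184,226)],.045,22,14))
```

```text
t 9.25 tcp [ 467.3 -121.4  113.6] yaw -11.3 grip 0.999 0.0 F [0.4 0.3 0.5]
(467, -121.5, 38.5, -11.5) -> [-0.001  0.001  0.375] 0.003
(array([491.70077958, 224.90612328]), array([495.73703003, 223.63996887]), array([52.36719131, 62.9220047 ]), 89.21068572998047)
```

View pics/s3.png

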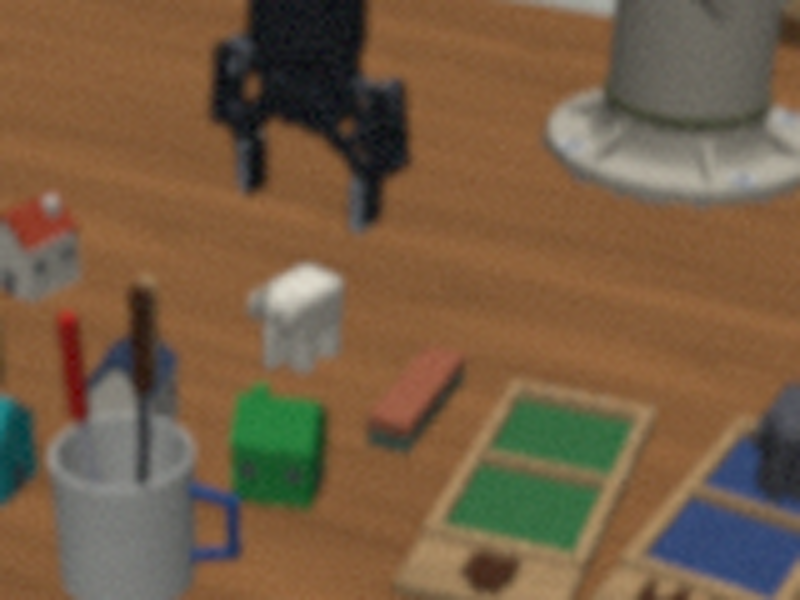

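The dark elephant stands upright in its bay (right edge). The open fingers are over the pale elephant at (300,315), so I'm going down to grip it.

Emit:
play_rows --pt "0 0 0.1 0 1" --pt "0 0 0.2 0 1" --pt "0 0 0.3 0 1" --pt "0 0 0.37 0 1" --pt "0 0 0.37 0 1" --pt "0 0 0.37 0 0" --pt "0 0 0.37 0 0" --pt "0 0 0.37 0 0" --pt "0 0 0.37 0 0" --pt "0 0 0.37 0 0" --pt "0 0 0.37 0 0" --pt "0 0 0.37 0 0"

```text
time_s: 10.85
tcp_pos: [0.468, -0.1233, 0.0411]
tcp_rot: [3.126, -0.315, 0.002]
contact_force: [-1.0, 0.7, 6.8]
grip_width: 0.439
gripper_force: 40.6
```

Emit:
play_rows --pt "0 0 -0.1 0 0" --pt "0 0 -0.25 0 0" --pt "0 0 -0.45 0 0" --pt "0 0 -0.65 0 0" --pt "0 0 -0.65 0 0"

```text
time_s: 11.48
tcp_pos: [0.4691, -0.1236, 0.1733]
tcp_rot: [3.124, -0.315, 0.009]
contact_force: [-0.5, 0.6, -3.8]
grip_width: 0.444
gripper_force: 41.0
```

```bash
python3 -c "
from h import *
plan((565,211.5,170,-6),(520,60,170,-8))"
```

```text
t 11.47 tcp [ 469.1 -123.6  173.3] yaw -11.5 grip 0.444 41.0 F [-0.5  0.6 -3.8]
(565, 211.5, 170, -6) -> [ 0.135 -1.738  0.016] -0.123
(520, 60, 170, -8) -> [ 0.066 -0.95   0.016] -0.078
```

Emit:
play_rows --pt "0.02 -0.24 0 -0.02 0" --pt "0.03 -0.48 0 -0.04 0" --pt "0.05 -0.72 0 -0.06 0" --pt "0.07 -0.95 0 -0.08 0" --pt "0.07 -0.95 0 -0.08 0" --pt "0.07 -0.95 0 -0.08 0"

```text
time_s: 12.22
tcp_pos: [0.5183, 0.0596, 0.1689]
tcp_rot: [3.133, -0.217, -0.004]
contact_force: [-0.1, -0.3, -1.8]
grip_width: 0.436
gripper_force: 41.1
```

```bash
python3 -c "
from h import *
plan((565,211.5,170,-6))"
```

```text
t 12.22 tcp [518.3  59.6 168.9] yaw -7.9 grip 0.436 41.1 F [-0.1 -0.3 -1.8]
(565, 211.5, 170, -6) -> [ 0.127 -0.785 -0.006] -0.043
```

Emit:
play_rows --pt "0.05 -0.25 0 -0.02 0" --pt "0.1 -0.5 0 -0.04 0" --pt "0.13 -0.78 0 -0.04 0" --pt "0.13 -0.78 0 -0.04 0" --pt "0.13 -0.78 0.15 -0.04 0" --pt "0.13 -0.78 0.3 -0.04 0" --pt "0.13 -0.78 0.45 -0.04 0" --pt "0.13 -0.78 0.56 -0.04 0" --pt "0.13 -0.78 0.56 -0.04 0" --pt "0.13 -0.78 0.56 -0.04 0"

```text
time_s: 13.48
tcp_pos: [0.567, 0.21, 0.0591]
tcp_rot: [3.137, -0.17, 0.001]
contact_force: [-0.3, -0.7, -1.5]
grip_width: 0.438
gripper_force: 41.5
```

```bash
python3 -c "
from h import *
plan((565,211.5,49,-6))"
```

```text
t 13.47 tcp [567.  210.   59.1] yaw -6.2 grip 0.438 41.5 F [-0.3 -0.7 -1.5]
(565, 211.5, 49, -6) -> [-0.011 -0.006  0.051] -0.005
```

Emit:
play_rows --pt "0 0 0.02 0 0" --pt "0 0 0.035 0 0" --pt "0 0 0.045 0 0" --pt "0 0 0.05 0 0" --pt "0 0 0.05 0 0" --pt "0 0 0.05 0 0.5" --pt "0 0 0.05 0 0.6" --pt "0 0 0.05 0 0.8" --pt "0 0 0.05 0 1" --pt "0 0 0.05 0 1" --pt "0 0 -0.1 0 1" --pt "0 0 -0.4 0 1" --pt "0 0 -0.55 0 1" --pt "0 0 -0.55 0 1"

```text
time_s: 15.22
tcp_pos: [0.5679, 0.212, 0.1716]
tcp_rot: [-3.135, 0.168, -0.009]
contact_force: [-0.2, 0.0, -0.5]
grip_width: 1.0
gripper_force: 0.0
```

```bash
python3 -c "
from h import *
plan((606.5,-170.5,110,13.5),(590,20,160,4))"
```

```text
t 15.22 tcp [567.9 212.  171.6] yaw -6.1 grip 1.0 0.0 F [-0.2  0.  -0.5]
(606.5, -170.5, 110, 13.5) -> [0.394 1.882 0.305] -0.436
(590, 20, 160, 4) -> [0.212 0.943 0.057] -0.225
```

Now the blue house.

Emit:
play_rows --pt "0.21 0.94 0 -0.22 1" --pt "0.21 0.94 0 -0.22 1" --pt "0.21 0.94 0 -0.22 1" --pt "0.21 0.94 0 -0.22 1" --pt "0.21 0.94 0 -0.22 1"

```text
time_s: 15.85
tcp_pos: [0.5876, 0.0194, 0.1673]
tcp_rot: [-3.139, -0.102, 0.002]
contact_force: [0.3, 0.9, -0.3]
grip_width: 0.998
gripper_force: 0.0
```

```bash
python3 -c "
from h import *
plan((606.5,-170.5,110,13.5))"
```

```text
t 15.85 tcp [587.6  19.4 167.3] yaw 3.7 grip 0.998 0.0 F [ 0.3  0.9 -0.3]
(606.5, -170.5, 110, 13.5) -> [0.034 0.954 0.286] -0.218
```

Emit:
play_rows --pt "0.03 0.95 0 -0.22 1" --pt "0.03 0.95 0 -0.22 1" --pt "0.03 0.95 0 -0.22 1" --pt "0.03 0.95 0.1 -0.22 1" --pt "0.03 0.95 0.2 -0.22 1" --pt "0.03 0.95 0.25 -0.22 1" --pt "0.03 0.95 0.25 -0.22 1"

```text
time_s: 16.73
tcp_pos: [0.6064, -0.1674, 0.1174]
tcp_rot: [-3.117, -0.378, 0.002]
contact_force: [0.1, -0.1, 0.2]
grip_width: 0.996
gripper_force: 0.0
```

Run:
```python
from h import *
plan((606.5,-170.5,32,13.5))
a=vision.snapshot("scene")[:,:,::-1]
b=vision.snapshot("top")[:,:,::-1].copy(); cv2.imwrite("top2.png",b)
cv2.imwrite("pics/s4.png",np.hstack([cv2.resize(a[120:240,170:250],None,fx=5,fy=5,interpolation=cv2.INTER_CUBIC),cv2.resize(b[160:256,160:240],(400,480),interpolation=cv2.INTER_CUBIC)] if 0 else [cv2.resize(a[120:240,170:250],(400,600),interpolation=cv2.INTER_CUBIC),cv2.resize(b[155:275,160:240],(400,600),interpolation=cv2.INTER_CUBIC)]))
```

```text
t 16.73 tcp [ 606.4 -167.4  117.4] yaw 13.8 grip 0.996 0.0 F [ 0.1 -0.1  0.2]
(606.5, -170.5, 32, 13.5) -> [-0.003  0.016  0.427] 0.007
```

View pics/s4.png

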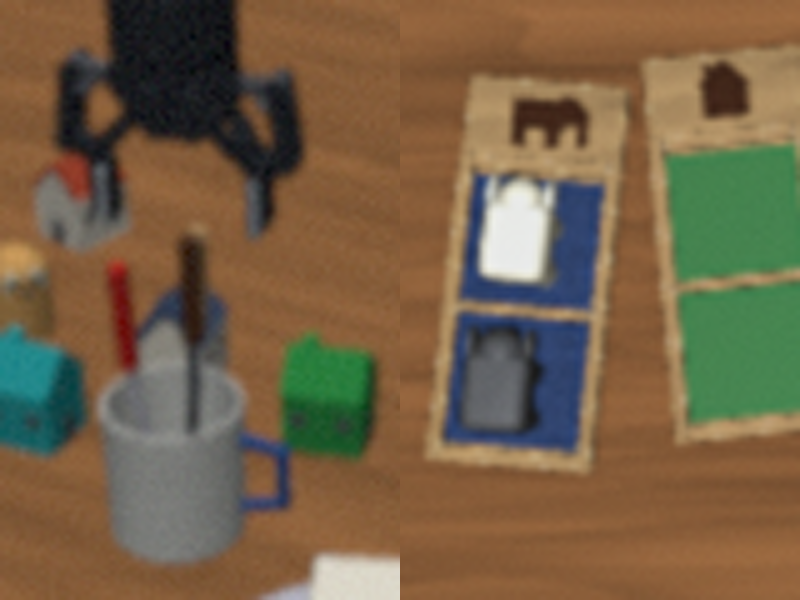

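Both elephants stand centred in their bays (right half), with the pale one far and the dark one near. The fingers straddle the blue house at (190,320), so I'm descending.

Emit:
play_rows --pt "0 0.015 0.1 0 1" --pt "0 0.015 0.2 0 1" --pt "0 0.015 0.3 0 1" --pt "0 0.015 0.42 0 1" --pt "0 0.015 0.42 0 1" --pt "0 0.015 0.42 0 0" --pt "0 0.015 0.42 0 0" --pt "0 0.015 0.42 0 0" --pt "0 0.015 0.42 0 0" --pt "0 0.015 0.42 0 0" --pt "0 0.015 0.42 0 0" --pt "0 0.015 0.42 0 0"

```text
time_s: 18.32
tcp_pos: [0.6081, -0.1727, 0.0359]
tcp_rot: [3.118, 0.374, 0.003]
contact_force: [-1.5, -0.0, 6.7]
grip_width: 0.534
gripper_force: 40.2
```

Emit:
play_rows --pt "0 0 -0.1 0 0" --pt "0 0 -0.25 0 0" --pt "0 0 -0.45 0 0" --pt "0 0 -0.65 0 0" --pt "0 0 -0.65 0 0"

```text
time_s: 18.95
tcp_pos: [0.6095, -0.1725, 0.1696]
tcp_rot: [3.116, 0.374, 0.012]
contact_force: [0.3, 0.3, -2.8]
grip_width: 0.529
gripper_force: 41.3
```

```bash
python3 -c "
from h import *
plan((589,89,165,5.2))"
```

```text
t 18.95 tcp [ 609.5 -172.5  169.6] yaw 13.7 grip 0.529 41.3 F [ 0.3  0.3 -2.8]
(589, 89, 165, 5.2) -> [ 0.21  -1.295  0.02 ] 0.189
```

Emit:
play_rows --pt "0.05 -0.25 0 0.05 0" --pt "0.1 -0.5 0 0.1 0" --pt "0.15 -0.75 0 0.15 0" --pt "0.2 -1 0 0.19 0" --pt "0.2 -1 0 0.19 0" --pt "0.2 -1 0 0.19 0"

```text
time_s: 19.7
tcp_pos: [0.5983, 0.0312, 0.1638]
tcp_rot: [3.138, 0.142, -0.002]
contact_force: [-0.4, -0.6, -2.5]
grip_width: 0.526
gripper_force: 41.5
```

```bash
python3 -c "
from h import *
plan((589,89,54,5.2))"
```

```text
t 19.7 tcp [598.3  31.2 163.8] yaw 5.2 grip 0.526 41.5 F [-0.4 -0.6 -2.5]
(589, 89, 54, 5.2) -> [-0.02  -0.292  0.549] -0.0
```

Emit:
play_rows --pt "-0.02 -0.2 0 0 0" --pt "-0.02 -0.29 0 0 0" --pt "-0.02 -0.29 0.15 0 0" --pt "-0.02 -0.29 0.3 0 0" --pt "-0.02 -0.29 0.45 0 0" --pt "-0.02 -0.29 0.55 0 0" --pt "-0.02 -0.29 0.55 0 0" --pt "-0.02 -0.29 0.55 0 0"

```text
time_s: 20.7
tcp_pos: [0.5905, 0.0888, 0.0554]
tcp_rot: [-3.138, -0.14, -0.003]
contact_force: [0.5, -0.3, -2.6]
grip_width: 0.529
gripper_force: 41.6
```

```bash
python3 -c "
from h import *
plan((589,89,44,5.2))"
```

```text
t 20.7 tcp [590.5  88.8  55.4] yaw 5.1 grip 0.529 41.6 F [ 0.5 -0.3 -2.6]
(589, 89, 44, 5.2) -> [-0.008 -0.002  0.057] -0.002
```

Emit:
play_rows --pt "0 0 0.02 0 0" --pt "0 0 0.04 0 0" --pt "0 0 0.05 0 0" --pt "0 0 0.057 0 0" --pt "0 0 0.057 0 0" --pt "0 0 0.057 0 0.6" --pt "0 0 0.057 0 0.7" --pt "0 0 0.057 0 0.8" --pt "0 0 0.057 0 1" --pt "0 0 0.057 0 1" --pt "0 0 -0.1 0 1" --pt "0 0 -0.4 0 1" --pt "0 0 -0.55 0 1" --pt "0 0 -0.55 0 1"

```text
time_s: 22.45
tcp_pos: [0.5913, 0.0893, 0.1676]
tcp_rot: [-3.138, -0.14, -0.009]
contact_force: [-1.1, 0.1, -0.7]
grip_width: 0.997
gripper_force: 0.0
```

```bash
python3 -c "
from h import *
plan((601.5,-303,165,0),(595,-100,165,2))"
```

```text
t 22.45 tcp [591.3  89.3 167.6] yaw 5.1 grip 0.997 0.0 F [-1.1  0.1 -0.7]
(601.5, -303, 165, 0) -> [-0.125  1.958  0.012] 0.114
(595, -100, 165, 2) -> [-0.066  0.944  0.012] 0.069
```

Now the red house and then the owl. The owl is on the way, so I'll take it first.

Emit:
play_rows --pt "-0.06 0.98 0 0.11 1" --pt "-0.06 0.98 0 0.11 1" --pt "-0.06 0.98 0 0.11 1" --pt "-0.06 0.98 0 0.11 1" --pt "-0.06 0.98 0 0.11 1"

```text
time_s: 23.08
tcp_pos: [0.5946, -0.1081, 0.1631]
tcp_rot: [-3.141, -0.002, 0.003]
contact_force: [-0.4, 1.5, -0.3]
grip_width: 1.002
gripper_force: 0.0
```

```bash
python3 -c "
from h import *
plan((601.5,-303,110,0))"
```

```text
t 23.07 tcp [ 594.6 -108.1  163.1] yaw 0.1 grip 1.002 0.0 F [-0.4  1.5 -0.3]
(601.5, -303, 110, 0) -> [0.034 0.975 0.265] 0.002
```

Emit:
play_rows --pt "0.03 0.97 0 0 1" --pt "0.03 0.97 0 0 1" --pt "0.03 0.97 0 0 1" --pt "0.03 0.97 0.1 0 1" --pt "0.03 0.97 0.2 0 1" --pt "0.03 0.97 0.25 0 1" --pt "0.03 0.97 0.25 0 1"

```text
time_s: 23.95
tcp_pos: [0.602, -0.2987, 0.1132]
tcp_rot: [-3.14, -0.01, 0.003]
contact_force: [0.8, 0.2, -0.2]
grip_width: 0.999
gripper_force: 0.0
```

Run:
```python
from h import *
plan((601.5,-303,33,0))
a=vision.snapshot("scene")[:,:,::-1]
b=vision.snapshot("top")[:,:,::-1].copy()
cv2.imwrite("pics/s5.png",np.hstack([cv2.resize(a[120:240,140:220],(400,600),interpolation=cv2.INTER_CUBIC),cv2.resize(b[155:275,190:270],(400,600),interpolation=cv2.INTER_CUBIC)]))
```

```text
t 23.95 tcp [ 602.  -298.7  113.2] yaw 0.4 grip 0.999 0.0 F [ 0.8  0.2 -0.2]
(601.5, -303, 33, 0) -> [-0.002  0.022  0.401] 0.008
```

View pics/s5.png

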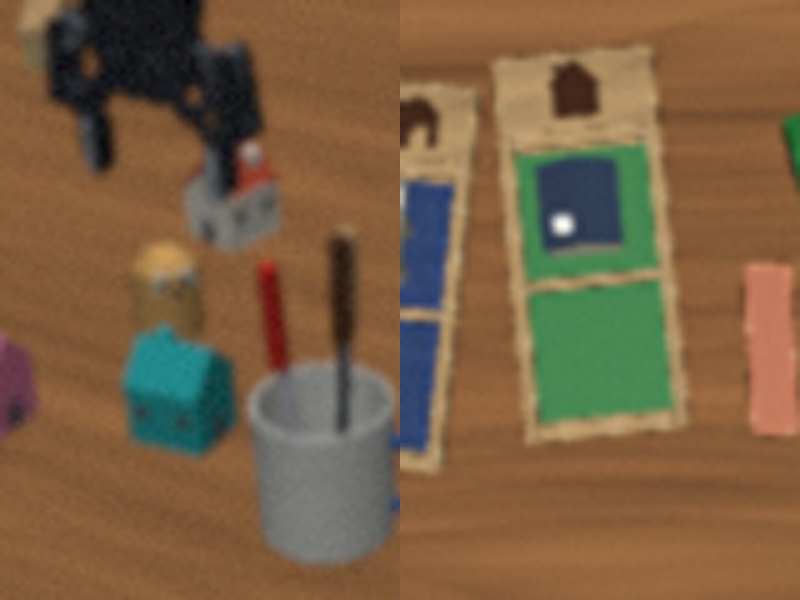

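The blue house stands in the far bay of the house tray (right half), with white at (562,225) its chimney. The fingers are above the owl at (168,290), so I'm descending.

Emit:
play_rows --pt "0 0.02 0.1 0 1" --pt "0 0.02 0.2 0 1" --pt "0 0.02 0.3 0 1" --pt "0 0.02 0.39 0 1" --pt "0 0.02 0.39 0 1" --pt "0 0.02 0.39 0 0" --pt "0 0.02 0.39 0 0" --pt "0 0.02 0.39 0 0" --pt "0 0.02 0.39 0 0" --pt "0 0.02 0.39 0 0" --pt "0 0.02 0.39 0 0" --pt "0 0.02 0.39 0 0"

```text
time_s: 25.55
tcp_pos: [0.6028, -0.3056, 0.0377]
tcp_rot: [3.141, 0.005, 0.003]
contact_force: [-0.5, 1.2, 6.1]
grip_width: 0.527
gripper_force: 41.4
```

Emit:
play_rows --pt "0 0 -0.1 0 0" --pt "0 0 -0.25 0 0" --pt "0 0 -0.45 0 0" --pt "0 0 -0.65 0 0" --pt "0 0 -0.65 0 0"

```text
time_s: 26.18
tcp_pos: [0.6038, -0.3063, 0.172]
tcp_rot: [3.138, 0.004, 0.011]
contact_force: [0.1, 0.1, -2.5]
grip_width: 0.528
gripper_force: 41.2
```

```bash
python3 -c "
from h import *
a=np.radians(-2);g=np.array([554.6,358.8])-43*np.array([np.cos(a),np.sin(a)]);print(g)
plan((*g,165,-2),(565,-120,165,0))"
```

```text
[511.62619444 360.30067836]
t 26.18 tcp [ 603.8 -306.3  172. ] yaw 0.2 grip 0.528 41.2 F [ 0.1  0.1 -2.5]
(np.float64(511.6261944381789), np.float64(360.30067835820756), 165, -2) -> [-0.452 -3.335  0.02 ] 0.048
(565, -120, 165, 0) -> [-0.192 -0.932  0.03 ] 0.004
```

Emit:
play_rows --pt "-0.06 -0.25 0 0.01 0" --pt "-0.12 -0.5 0 0.02 0" --pt "-0.18 -0.75 0 0.03 0" --pt "-0.22 -1 0 0.04 0" --pt "-0.22 -1 0 0.04 0"

```text
time_s: 26.8
tcp_pos: [0.5565, -0.0998, 0.1665]
tcp_rot: [-3.139, 0.032, 0.001]
contact_force: [-0.4, 0.3, -2.0]
grip_width: 0.525
gripper_force: 41.4
```

Emit:
play_rows --pt "-0.04 -0.25 0 0 0" --pt "-0.08 -0.5 0 0 0" --pt "-0.12 -0.75 0 0 0" --pt "-0.12 -1 0 0 0" --pt "-0.12 -1 0 0 0"

```text
time_s: 27.42
tcp_pos: [0.538, 0.0998, 0.1664]
tcp_rot: [-3.139, 0.033, 0.001]
contact_force: [0.3, -0.9, -1.8]
grip_width: 0.526
gripper_force: 41.5
```

Emit:
play_rows --pt "-0.02 -0.25 0 0 0" --pt "-0.04 -0.5 0 0 0" --pt "-0.06 -0.75 0 0 0" --pt "-0.06 -1 0 0 0" --pt "-0.06 -1 0 0 0"

```text
time_s: 28.05
tcp_pos: [0.5311, 0.2992, 0.1659]
tcp_rot: [-3.139, 0.035, 0.003]
contact_force: [0.5, -0.2, -2.1]
grip_width: 0.525
gripper_force: 41.7
```

```bash
python3 -c "
from h import *
plan((511.6,360.3,56,-2))"
```

```text
t 28.05 tcp [531.1 299.2 165.9] yaw -1.3 grip 0.525 41.7 F [ 0.5 -0.2 -2.1]
(511.6, 360.3, 56, -2) -> [-0.103 -0.302  0.55 ] 0.016
```

Emit:
play_rows --pt "-0.05 -0.2 0 0.01 0" --pt "-0.1 -0.3 0 0.02 0" --pt "-0.1 -0.3 0.15 0.02 0" --pt "-0.1 -0.3 0.3 0.02 0" --pt "-0.1 -0.3 0.45 0.02 0" --pt "-0.1 -0.3 0.55 0.02 0" --pt "-0.1 -0.3 0.55 0.02 0" --pt "-0.1 -0.3 0.55 0.02 0"

```text
time_s: 29.05
tcp_pos: [0.5151, 0.3559, 0.0575]
tcp_rot: [-3.14, 0.07, -0.002]
contact_force: [0.3, -0.6, -2.5]
grip_width: 0.524
gripper_force: 41.8
```

```bash
python3 -c "
from h import *
plan((511.6,360.3,45.7,-2))"
```

```text
t 29.05 tcp [515.1 355.9  57.5] yaw -2.5 grip 0.524 41.8 F [ 0.3 -0.6 -2.5]
(511.6, 360.3, 45.7, -2) -> [-0.018 -0.021  0.059] -0.012
```

Emit:
play_rows --pt "-0.02 -0.02 0.02 0 0" --pt "-0.02 -0.02 0.04 0 0" --pt "-0.02 -0.02 0.05 0 0" --pt "-0.02 -0.02 0.06 0 0" --pt "-0.02 -0.02 0.06 0 0" --pt "-0.02 -0.02 0.06 0 0.6" --pt "-0.02 -0.02 0.06 0 0.7" --pt "-0.02 -0.02 0.06 0 0.8" --pt "-0.02 -0.02 0.06 0 1" --pt "-0.02 -0.02 0.06 0 1" --pt "-0.02 -0.02 -0.1 0 1" --pt "-0.02 -0.02 -0.4 0 1" --pt "-0.02 -0.02 -0.55 0 1" --pt "-0.02 -0.02 -0.55 0 1"

```text
time_s: 30.8
tcp_pos: [0.5116, 0.3612, 0.1697]
tcp_rot: [-3.137, 0.069, -0.007]
contact_force: [-0.3, -0.5, -0.2]
grip_width: 0.999
gripper_force: 0.0
```

```bash
python3 -c "
from h import *
plan((468.5,-345.5,165,-6))"
```

```text
t 30.8 tcp [511.6 361.2 169.7] yaw -2.5 grip 0.999 0.0 F [-0.3 -0.5 -0.2]
(468.5, -345.5, 165, -6) -> [-0.06   3.539  0.011] 0.077
```

Emit:
play_rows --pt "0 1 0 0.08 1" --pt "0 1 0 0.08 1" --pt "0 1 0 0.08 1" --pt "0 1 0 0.08 1" --pt "0 1 0 0.08 1"

```text
time_s: 31.42
tcp_pos: [0.5015, 0.1591, 0.1657]
tcp_rot: [3.137, -0.171, -0.001]
contact_force: [-0.3, 0.9, -0.1]
grip_width: 0.999
gripper_force: 0.0
```

Emit:
play_rows --pt "0 1 0 0 1" --pt "0 1 0 0 1" --pt "0 1 0 0 1" --pt "0 1 0 0 1" --pt "0 1 0 0 1"

```text
time_s: 32.05
tcp_pos: [0.4807, -0.0375, 0.1661]
tcp_rot: [-3.136, 0.167, 0.0]
contact_force: [0.3, 0.1, 0.4]
grip_width: 0.998
gripper_force: 0.0
```

Emit:
play_rows --pt "0 1 0 0 1" --pt "0 1 0 0 1" --pt "0 1 0 0 1" --pt "0 1 0 0 1" --pt "0 1 0 0 1"

```text
time_s: 32.67
tcp_pos: [0.4602, -0.2356, 0.1659]
tcp_rot: [-3.136, 0.164, 0.0]
contact_force: [0.1, 0.9, 0.2]
grip_width: 1.0
gripper_force: 0.0
```

```bash
python3 -c "
from h import *
plan((468.5,-345.5,110,-6))"
```

```text
t 32.67 tcp [ 460.2 -235.6  165.9] yaw -6.0 grip 1.0 0.0 F [0.1 0.9 0.2]
(468.5, -345.5, 110, -6) -> [0.099 0.542 0.279] -0.0
```

Emit:
play_rows --pt "0.1 0.3 0 0 1" --pt "0.1 0.55 0 0 1" --pt "0.1 0.55 0.1 0 1" --pt "0.1 0.55 0.2 0 1" --pt "0.1 0.55 0.26 0 1" --pt "0.1 0.55 0.26 0 1"

```text
time_s: 33.42
tcp_pos: [0.468, -0.3467, 0.1136]
tcp_rot: [-3.136, 0.163, 0.002]
contact_force: [0.3, -0.1, 0.2]
grip_width: 0.998
gripper_force: 0.0
```

Run:
```python
from h import *
plan((468,-345.5,33,-6))
a=vision.snapshot("scene")[:,:,::-1]
b=vision.snapshot("top")[:,:,::-1].copy()
cv2.imwrite("pics/s6.png",np.hstack([cv2.resize(a[90:210,150:230],(400,600),interpolation=cv2.INTER_CUBIC),cv2.resize(b[155:275,110:190],(400,600),interpolation=cv2.INTER_CUBIC)]))
```

```text
t 33.42 tcp [ 468.  -346.7  113.6] yaw -5.9 grip 0.998 0.0 F [ 0.3 -0.1  0.2]
(468, -345.5, 33, -6) -> [-0.    -0.005  0.403] 0.001
```

View pics/s6.png

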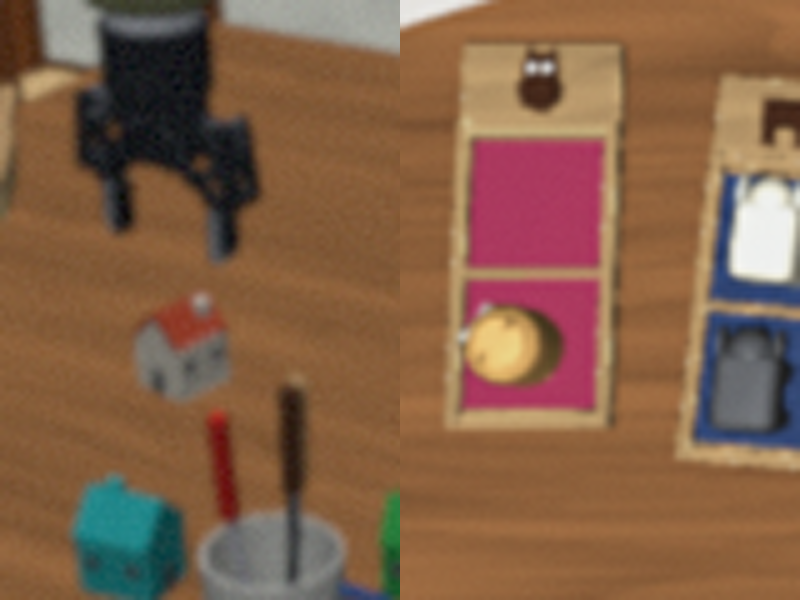

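The owl stands centred in its near bay (base at about (530,348), felt centre (532,345)). The fingers are over the red house, so I'm descending.

Emit:
play_rows --pt "0 0 0.1 0 1" --pt "0 0 0.2 0 1" --pt "0 0 0.3 0 1" --pt "0 0 0.4 0 1" --pt "0 0 0.4 0 1" --pt "0 0 0.4 0 0" --pt "0 0 0.4 0 0" --pt "0 0 0.4 0 0" --pt "0 0 0.4 0 0" --pt "0 0 0.4 0 0" --pt "0 0 0.4 0 0" --pt "0 0 0.4 0 0"

```text
time_s: 35.02
tcp_pos: [0.468, -0.3492, 0.0361]
tcp_rot: [3.136, -0.168, 0.003]
contact_force: [-1.6, 2.7, 7.3]
grip_width: 0.531
gripper_force: 39.0
```

Emit:
play_rows --pt "0 0 -0.1 0 0" --pt "0 0 -0.25 0 0" --pt "0 0 -0.45 0 0" --pt "0 0 -0.65 0 0" --pt "0 0 -0.65 0 0"

```text
time_s: 35.65
tcp_pos: [0.469, -0.3503, 0.1686]
tcp_rot: [3.133, -0.168, 0.01]
contact_force: [-0.1, -0.0, -2.7]
grip_width: 0.532
gripper_force: 40.7
```

```bash
python3 -c "
from h import *
plan((503,81,165,5.2),(490,-140,165,0))"
```

```text
t 35.65 tcp [ 469.  -350.3  168.6] yaw -6.1 grip 0.532 40.7 F [-0.1 -0.  -2.7]
(503, 81, 165, 5.2) -> [-0.061 -2.162  0.01 ] -0.252
(490, -140, 165, 0) -> [-0.008 -1.057  0.014] -0.136
```

Emit:
play_rows --pt "0 -0.25 0 -0.05 0" --pt "0 -0.5 0 -0.1 0" --pt "0 -0.75 0 -0.15 0" --pt "0 -1 0 -0.2 0" --pt "0 -1 0 -0.25 0" --pt "0 -1 0 -0.25 0"

```text
time_s: 36.4
tcp_pos: [0.4879, -0.1498, 0.1635]
tcp_rot: [-3.138, -0.142, 0.002]
contact_force: [-0.0, -0.7, -2.7]
grip_width: 0.528
gripper_force: 40.9
```

```bash
python3 -c "
from h import *
plan((503,81,165,5.2))"
```

```text
t 36.4 tcp [ 487.9 -149.8  163.5] yaw 5.2 grip 0.528 40.9 F [-0.  -0.7 -2.7]
(503, 81, 165, 5.2) -> [ 0.179 -1.143 -0.007] -0.001
```

Emit:
play_rows --pt "0.05 -0.25 0 0 0" --pt "0.1 -0.5 0 0 0" --pt "0.15 -0.75 0 0 0" --pt "0.18 -1 0 0 0" --pt "0.18 -1 0 0 0" --pt "0.18 -1 0 0 0"

```text
time_s: 37.15
tcp_pos: [0.5064, 0.0509, 0.1638]
tcp_rot: [3.138, 0.138, -0.002]
contact_force: [0.3, -0.8, -2.1]
grip_width: 0.533
gripper_force: 41.0
```

```bash
python3 -c "
from h import *
plan((503,81,54,5.2))"
```

```text
t 37.15 tcp [506.4  50.9 163.8] yaw 5.0 grip 0.533 41.0 F [ 0.3 -0.8 -2.1]
(503, 81, 54, 5.2) -> [-0.003 -0.151  0.549] -0.004
```

Emit:
play_rows --pt "0 -0.15 0 0 0" --pt "0 -0.15 0.15 0 0" --pt "0 -0.15 0.3 0 0" --pt "0 -0.15 0.45 0 0" --pt "0 -0.15 0.55 0 0" --pt "0 -0.15 0.55 0 0" --pt "0 -0.15 0.55 0 0"

```text
time_s: 38.02
tcp_pos: [0.5045, 0.0811, 0.0551]
tcp_rot: [3.138, 0.137, 0.001]
contact_force: [0.1, -0.4, -1.8]
grip_width: 0.531
gripper_force: 41.0
```

```bash
python3 -c "
from h import *
plan((503,81,44,5.2))"
```

```text
t 38.02 tcp [504.5  81.1  55.1] yaw 5.0 grip 0.531 41.0 F [ 0.1 -0.4 -1.8]
(503, 81, 44, 5.2) -> [-0.007 -0.     0.055] -0.004
```

Emit:
play_rows --pt "0 0 0.02 0 0" --pt "0 0 0.04 0 0" --pt "0 0 0.05 0 0" --pt "0 0 0.056 0 0" --pt "0 0 0.056 0 0" --pt "0 0 0.056 0 0.6" --pt "0 0 0.056 0 0.7" --pt "0 0 0.056 0 0.8" --pt "0 0 0.056 0 1" --pt "0 0 0.056 0 1" --pt "0 0 -0.1 0 1" --pt "0 0 -0.4 0 1" --pt "0 0 -0.55 0 1" --pt "0 0 -0.55 0 1"

```text
time_s: 39.78
tcp_pos: [0.5054, 0.0824, 0.1671]
tcp_rot: [-3.138, -0.14, -0.009]
contact_force: [0.7, -0.4, -0.9]
grip_width: 1.0
gripper_force: 0.0
```

Emit:
play_rows --pt "0 1 -0.2 0 1" --pt "0 1 -0.2 0 1" --pt "0 1 -0.2 0 1" --pt "0 1 -0.2 0 1" --pt "0 1 -0.2 0 1" --pt "0 1 -0.2 0 1" --pt "0 1 -0.2 0 1" --pt "0 1 -0.2 0 1"

```text
time_s: 40.78
tcp_pos: [0.5217, -0.1159, 0.2042]
tcp_rot: [-3.138, -0.144, 0.0]
contact_force: [0.3, 0.7, 0.5]
grip_width: 1.002
gripper_force: 0.0
```

Run:
```python
from h import *
plan()
a=vision.snapshot("scene")[:,:,::-1]
b=vision.snapshot("top")[:,:,::-1].copy()
cv2.imwrite("pics/s7.png",np.hstack([cv2.resize(a[170:280,250:410],(400,275),interpolation=cv2.INTER_CUBIC),cv2.resize(b[155:265,110:270],(400,275),interpolation=cv2.INTER_CUBIC)]))
```

```text
t 40.77 tcp [ 521.7 -115.9  204.2] yaw 5.2 grip 1.002 0.0 F [0.3 0.7 0.5]
```

View pics/s7.png

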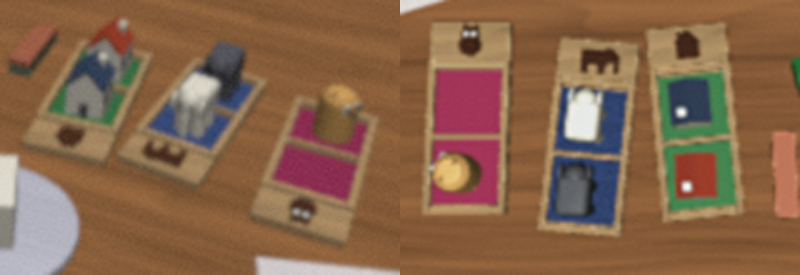

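All five stand upright and centred in their own bays: houses at right px (690,102) and (695,176), elephants at (583,115) and (573,190), and the owl at (455,173). The stone hasn't moved, the arm is clear, and I'm handing in.

```bash
python3 -c "
from workcell import finish_job
print(finish_job())"
```

```text
the job is handed in; nothing more can be done
None
```

All five carvings stand upright in the trays of their kind, one to a bay, and the job was handed in at about 41 s; the final pictures show each near its bay centre and the rubbing stone in place, I never moved near the mug, and the hand-in gave no verdict.

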